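# Turn a stopper lid over through the twisted wire guide

### The job

Take the small stopper lid out of the drying rack and drop it on edge through the twisted wire guide of the lid turner, so that it slides out into the turner's pan lying plug side up, ready for its sealing ring. The guide turns a lid half round on its way down, so put it in facing the way that makes it come out plug up. Leave the two wide-brimmed lids standing in the rack.

Things in the scene. Friction and masses are not known exactly. Their poses are not given: they have to be found in the camera images.
- small_lid_mid (a point): Middle of the small stopper lid: round steel brim 50 mm across, 7 thick, with a white plug 38 across, 5 high on one side; 12 mm thick in all, 45 g. Its y axis is the round axis, pointing out of the plug side. It stands on edge in a wire rack on a black mat, middle 54 mm above the table, plug to the robot's left (world +y within 23 degrees); lifts straight out. Both faces are free: grip along y.
- turner_mouth (a point): Middle of the rim of the turner's hopper, 277 mm above the table; x along the slot, y across, z up. 86 (x) by 60 mm at the rim, narrowing in 30 mm to a slot 56 by 26 mm between wires. A lid let go on edge, round axis along y, lower edge in the hopper, falls through. The slot twists half a turn: the face looking to +y at the mouth looks to -y at the foot. World yaw within 20 degrees of 0.
- turner_pan (a point): Middle of the floor of the turner's open steel pan, 8 mm above the table; axes as the mouth's. It lies 123 mm towards -y (robot's right) of the slot; 104 (x) by 125 mm (y) inside, walls 36 to 50 mm. At the slot's foot a lid leans back on a ramp and slides to -y into the pan, its -y-looking face up: put in with the plug to +y, away from the pan, it ends plug up.
- wide_lid_a_mid (a point): Middle of a wide-brimmed lid, not to be used: same plug and thickness, brim 70 mm across, 21 mm taller in the rack than the small one, middle 65 mm above the table; axes as the small lid's. The fixed rack holds three lids in a row along their y axes, 75 mm apart, each between thin upright pins 58 mm high, 21 mm either side of its middle.
- wide_lid_b_mid (a point): Middle of the second wide-brimmed lid, the same as the first; which lid stands in which place of the rack varies.
There are look-alikes about, which are no part of the job. What is shaped like the part that bears small_lid_mid but green or red is not meant.

How it is judged:
On the way:
1. the small lid is inside the twisted guide (horizontal distance between small_lid_mid and turner_mouth below 0.02 m and z of small_lid_mid in the frame of turner_mouth between -0.2 and -0.055 m), for 0.02 s.
At the end, for the whole second after the job is handed in: the small lid has gone down through the twisted guide and lies still in the turner's pan, plug side up within 20 degrees of level; both wide-brimmed lids still stand in the rack within 20 mm of where they were (x of small_lid_mid in the frame of turner_pan between -0.052 and 0.052 m and y of small_lid_mid in the frame of turner_pan between -0.0625 and 0.0725 m and z of small_lid_mid in the frame of turner_pan below 0.03 m and angle between small_lid_mid's own y axis and vertical below 0.35 rad and linear speed of small_lid below 0.02 m/s and distance of each of wide_lid_a_mid, wide_lid_b_mid from where it was at the start of the episode below 0.02 m and angle between each of wide_lid_a_mid, wide_lid_b_mid's own y axis and vertical above 1.2 rad); the robot touches nothing.
It fails at once if a wide-brimmed lid is taken out of the rack or knocked over (distance of any of wide_lid_a_mid, wide_lid_b_mid from where it was at the start of the episode above 0.03 m).
It also fails if it takes over 43 s, if anything falls off the work surface, if the arm or the gripper's body presses on something with over 40 N, if the wrist force passes 120 N, or if a joint passes its speed limit or range.

### The arm

A 6-joint arm with a two-finger parallel gripper is mounted at the origin on the work surface. World frame = base frame: x ahead of the robot, y to its left, z up, the work surface at z = 0. Lengths are in m, angles in rad, forces in N, time in s.
With the tool pointing down it reaches from about 0.25 to 0.775 m from the base axis. Payload 4 kg.
Tool frame: the origin (TCP) lies on the centre line of the jaws, within the pads' length; the fingertips stand 8 mm ahead of it and the grasp point (between the pads) lies 11 mm behind it; z points along the fingers, y is the direction in which the jaws open and shut (so a half turn about z gives the same grasp; the last joint's range is limited). The gripper opens to 94 mm and grips with 3 to 60 N. Pads are 16 mm wide; open, the fingers measure 119 mm over their backs; the gripper's body (75 mm by 177 mm) begins 78 mm behind the grasp point.
Start: joints at [1.221, 0.087, 1.371, -0, 1.684, -0.103], TCP at [0.134, 0.533, 0.214] pointing down, gripper open.
Joint ranges: [-3.1, 3.1], [-0.76, 2.03], [0.27, 2.55], [-1.08, 4.22], [0.17, 2.65], [-2.57, 2.57]. Speed limits (rad/s): [2.79, 2.79, 3.14, 3.14, 3.14, 3.14].

### API

Orientations are given as [roll, pitch, yaw] about the fixed x, y, z axes, in that order (R = Rz(yaw) Ry(pitch) Rx(roll)).
In Python, from bench import * gives the robot as it stands.
- The arm moves only by the tool step_arm, never from a script. Its argument "steps" is a list of rows, each an object of numbers: "jaw": the opening, from 0 (shut) to 1 (fully open); "tx", "ty", "tz": the shift along the tool's x, y, z in m; "ax", "ay", "az": the turn, a rotation vector about the tool's x, y, z in rad. In form: [{"jaw": .., "tx": .., "ty": .., "tz": .., "ax": .., "ay": .., "az": ..}, ...]. A call has 1 to 8 rows; each row is the pose to reach, as a shift and turn from the pose measured when the call began, along the tool's axes at that moment; what a row does not reach only later rows make up. A row lasts 1/10 s, in which the tool goes at most 50 mm and 8.59 degrees, less where a joint would pass 70% of its speed; a pose out of reach is approached as far as the arm can. A call with a gripper value outside its range is refused whole. The fingers move at their own pace and stop on an object; the grip force is fixed at half the most. Time passes only in rows, so rows that repeat a pose let the fingers close. It gives the time, the measured TCP pose, the force and the opening at its end, in the units of the state.
- get_obs(): the state, without advancing time (a new reading comes with each control period).
- snapshot(name): name is "side" or "top" or "wrist"; returns (picture, depth): 400x640x3 uint8, red, green, blue; 400x640 float32, m along the optical axis (not along the pixel's ray), 0 where there is no reading.
- camera_model(name): a dict with "intrinsics" (3x3 intrinsics, pixels), "k1" (the pictures are not rectified: a ray, as slopes to the right and down, at radius r is drawn at 1 + k1 r^2 times it, then the intrinsics apply), "origin" and "orientation" of the camera in the world. Camera axes: x right, y down, z forward; pixel columns grow to the right and rows downward; lengths in m; the calibration is good to about 2 mm. A picture is of the moment at which its call begins: read the wrist's pose just before it. camera_model takes no time and is no camera call; for the wrist camera it gives the pose at the moment of the call.
- close_job(): hands the job in, once; it reports no verdict.
Trained networks look in the newest picture that a camera, given by its name, has taken for a name from the list of things; names that differ only in an ending like _2 or _b are one class to them, and where a whole thing is asked for, a point or a joint stands for the part that bears it (a point fixed in the world has none). Each returns a list of dicts, best first, with "confidence" (0 to 1); they miss things now and then, are a little off and sometimes report something else, mostly with a low value. They report only what shows in the picture. A call takes as long as a camera call. They do not tell look-alikes from the thing itself.
- silhouettes(camera, query): "pixels" (400x640 bool, what is visible of it) and "rect" ([left, top, right, bottom] in pixels, round what is visible of it).
The state is a dict: "time": time; "joint_positions": joint angles; "qvel": joint speeds; "joint_torque": joint torques, N m; "tool_pos": TCP position; "ee_rot": TCP orientation; "wrist_force": force on the tool from outside, world axes, zero at the start; "wrist_torque": the same for the moment, N m; "width": finger opening in m.
Only numpy, scipy, OpenCV 4.12 (cv2) and the standard library are available. Lean on these libraries where they do the work, as an engineer would, in place of code of your own. Each camera call takes 0.05 s, during which the arm holds its last target. There are 200 camera calls.

## Working session

There is one attempt and no reset: what is moved stays moved. The work goes in short steps, Python scripts to look and compute and a tool call to move; the robot and the scene stay as the last step left them, time stands still between calls to the robot, and variables do not carry over. Pictures are saved under pics/ and viewed, about 8 in all and at most 12, crops included, and the job is handed in when it is done.

Besides the shell and the picture viewer there is one more tool, called after "Request:" as a command line: name --argument value ..., lists and objects as JSON in quotes. step_arm: Moves the arm, as the interface text tells. Its arguments: {"type":"object","properties":{"steps":{"type":"array"}},"required":["steps"]}

```bash
mkdir -p pics; cat > h.py <<'E'
from bench import *
import numpy as np, cv2
def save(n,im): cv2.imwrite('pics/'+n,im[:,:,::-1])
def world(cam,depth,mask=None,m=None):
    m=m or camera_model(cam); K=np.array(m['intrinsics']); k1=m['k1']
    v,u=np.nonzero((depth>0)&(mask if mask is not None else True))
    d=depth[v,u]; a=(u-K[0,2])/K[0,0]; b=(v-K[1,2])/K[1,1]
    x,y=a.copy(),b.copy()
    for _ in range(8):
        s=1+k1*(x*x+y*y); x,y=a/s,b/s
    P=np.stack([x*d,y*d,d],1)
    o=np.array(m['orientation'])
    if o.shape!=(3,3):
        from scipy.spatial.transform import Rotation as R
        o=R.from_euler('xyz',o).as_matrix() if o.size==3 else R.from_quat(o).as_matrix()
    return P@o.T+np.array(m['origin']),u,v
E
python3 - <<'E'
from h import *
print(get_obs()); 
ims=[]
for c in ['side','top']:
    p,d=snapshot(c); np.savez(c+'.npz',p=p,d=d); save(c+'0.png',p)
    print(c,camera_model(c))
    for q in ['small_lid_mid','wide_lid_a_mid','turner_mouth','turner_pan']:
        try:
            for r in silhouettes(c,q):
                P,u,v=world(c,d,r['pixels']); print(c,q,round(r['confidence'],2),r['rect'],len(P),np.median(P,0).round(3) if len(P) else '', P.max(0).round(3) if len(P) else '')
        except Exception as e: print(q,e)
E
```

```text
{'time': 0.0, 'joint_positions': array([ 1.22090770e+00,  8.79410725e-02,  1.37223117e+00,  1.29516839e-05,
        1.68359725e+00, -1.03133936e-01]), 'qvel': array([-0.00094344,  0.00105376,  0.00108453, -0.00096751, -0.00108634,
       -0.00177018]), 'joint_torque': array([ 5.78907002e-04, -3.40169334e+01, -3.02436447e+01,  7.19671114e-02,
        3.25993169e-02, -1.49271286e-04]), 'tool_pos': array([0.13417911, 0.53283944, 0.21232348]), 'ee_rot': array([-3.13942870e+00, -2.36912730e-04,  2.89483915e+00]), 'wrist_force': array([-0.27064163,  1.13398931, -0.11212875]), 'wrist_torque': array([ 0.00362353, -0.0256323 ,  0.00089588]), 'width': 0.0943224311990937}
side {'intrinsics': array([[449.9801384 ,   0.        , 312.65037268],
       [  0.        , 449.9801384 , 195.42766727],
       [  0.        ,   0.        ,   1.        ]]), 'k1': -0.0011896817730231819, 'origin': array([ 0.38620624, -0.69513723,  0.8135343 ]), 'orientation': array([-2.24638987, -0.02073115, -0.17538128])}
side small_lid_mid 0.74 [292.8, 185.6, 311.3, 198.3] 184 [0.536 0.245 0.062] [0.559 0.347 0.081]
side sm
[... 690 characters left out ...]
5.71819417],
       [  0.        ,   0.        ,   1.        ]]), 'k1': -0.0836657313442929, 'origin': array([0.38634067, 0.03978594, 1.00218172]), 'orientation': array([-2.94494702, -0.00696858, -1.57078987])}
top small_lid_mid 0.51 [235.9, 144.3, 241.8, 157.0] 86 [0.697 0.247 0.042] [0.725 0.266 0.052]
top small_lid_mid 0.45 [229.1, 204.6, 239.1, 219.6] 141 [0.536 0.247 0.069] [0.56  0.259 0.083]
top wide_lid_a_mid 0.84 [198.5, 186.6, 211.9, 214.2] 289 [0.56  0.318 0.074] [0.612 0.358 0.104]
top turner_mouth 0.63 [351.9, 192.5, 451.0, 258.2] 5198 [ 0.483 -0.128  0.011] [ 0.58  -0.049  0.28 ]
top turner_pan 0.84 [347.5, 195.1, 447.2, 260.2] 5094 [ 0.483 -0.128  0.011] [ 0.589 -0.049  0.28 ]
```

```bash
python3 - <<'E'
from h import *
p=np.load('side.npz')['p'];q=np.load('top.npz')['p']
a=cv2.resize(p[140:400,200:400],None,fx=2,fy=2.3,interpolation=2)
b=cv2.resize(q[120:270,180:480],(400,200),interpolation=2)
b=cv2.resize(q[130:265,180:320],None,fx=2.85,fy=2.85,interpolation=2); b2=cv2.resize(q[170:265,320:460],None,fx=2.85,fy=2.2,interpolation=2)
r=np.vstack([b,b2[:,:b.shape[1]]]); a=cv2.resize(a,(400,r.shape[0])); save('c0.png',np.hstack([a,r])); print(r.shape)
E
```

```text
(594, 399, 3)
```

View pics/top0.png

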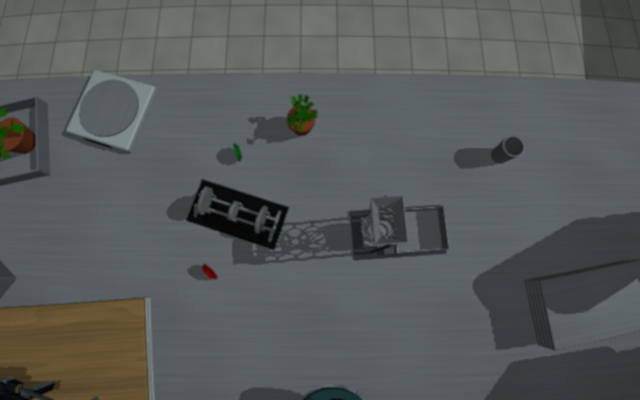

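View pics/c0.png

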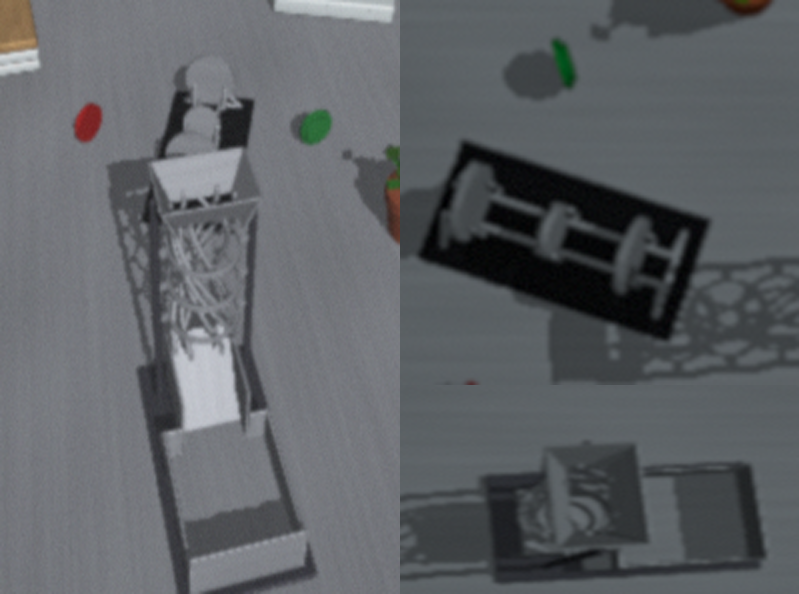

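The candidates are grey lids in the rack at top px (205,200), (234,212) and (263,220), plus a green look-alike at (238,152) and a red one at (209,272). The middle rack lid (234,212) is the smaller grey one, so it's my choice. The turner is at about (385,220). Next I'll measure the axes.

```bash
python3 - <<'E'
from h import *
for c in ['top','side']:
    d=np.load(c+'.npz')['d']; P,u,v=world(c,d)
    s=P[(P[:,2]>.262)&(P[:,2]<.295)&(abs(P[:,0]-.48)<.1)&(P[:,1]>-.16)&(P[:,1]<.03)]
    r=cv2.minAreaRect(s[:,:2].astype('f4')); print(c,'rim',len(s),r,s.min(0),s.max(0))
    s=P[(P[:,2]>.028)&(P[:,2]<.06)&(P[:,0]>.38)&(P[:,0]<.6)&(P[:,1]>-.3)&(P[:,1]<.0)]
    print(c,'pan',len(s),cv2.minAreaRect(s[:,:2].astype('f4')))
    for cx,cy in [(.536,.247),(.56,.318),(.512,.176)]:
        s=P[(np.hypot(P[:,0]-cx,P[:,1]-cy)<.045)&(P[:,2]>.062)&(P[:,2]<.11)&(abs((P[:,1]-cy)*.95+.32*(P[:,0]-cx))<.025)]
        if len(s)>5:
            w=np.linalg.svd(s[:,:2]-s[:,:2].mean(0))[2][0]; print(c,len(s),s.mean(0).round(4),(s.min(0)+s.max(0))/2,s[:,2].max(),w)
E
```

```text
top rim 780 ((0.4846384525299072, -0.09897655248641968), (0.10049612820148468, 0.06591898202896118), 3.764084577560425) [ 0.43461312 -0.13392058  0.26200428] [ 0.53477776 -0.06384334  0.28044884]
top pan 436 ((0.4892449676990509, -0.17865481972694397), (0.1111508384346962, 0.21735703945159912), 3.656683921813965)
top 96 [0.537  0.248  0.0725] [0.53691985 0.24602439 0.07276788] 0.08338600755767989 [-0.94205288  0.33546442]
top 189 [0.5599 0.3181 0.0845] [0.55976214 0.31921746 0.08322033] 0.1040564730303527 [-0.95241384  0.30480793]
top 162 [0.5123 0.1749 0.0857] [0.51367568 0.17417883 0.08210647] 0.102054466824823 [-0.94645751  0.32282842]
side rim 864 ((0.48085007071495056, -0.10000596940517426), (0.09739553183317184, 0.06801536679267883), 3.9297471046447754) [ 0.43234486 -0.13667669  0.26202565] [ 0.53021077 -0.06312055  0.28006096]
side pan 1812 ((0.4886184632778168, -0.18470434844493866), (0.11035033315420151, 0.21006156504154205), 3.7842044830322266)
side 93 [0.5351 0.2454 0.0706] [0.53550846 0.24570911 0.07170095] 0.08119474247322289 [ 0.95644786 -0.29190324]
side 252 [0.5582 0.3161 0.0803] [0.55799661 0.31715562 0.08179733] 0.10145587598602201 [ 0.9510066  -0.30917058]
side 215 [0.5082 0.1748 0.0851] [0.51135671 0.17468672 0.08322897] 0.10094264124983254 [ 0.9575978  -0.28810842]
```

Request:
step_arm --steps '[{"jaw":0.5,"tx":-0.046,"ty":-0.018,"tz":0,"az":0.01},{"jaw":0.5,"tx":-0.092,"ty":-0.036,"tz":0,"az":0.02},{"jaw":0.5,"tx":-0.138,"ty":-0.054,"tz":0,"az":0.03},{"jaw":0.5,"tx":-0.184,"ty":-0.072,"tz":0,"az":0.04},{"jaw":0.5,"tx":-0.23,"ty":-0.09,"tz":0,"az":0.05},{"jaw":0.5,"tx":-0.276,"ty":-0.108,"tz":0,"az":0.06},{"jaw":0.5,"tx":-0.322,"ty":-0.126,"tz":0,"az":0.07},{"jaw":0.5,"tx":-0.368,"ty":-0.144,"tz":0,"az":0.078}]'

```text
invalid input
```

```bash
cat > look.py <<'E'
from h import *
import sys
o=get_obs(); m=camera_model('wrist'); p,d=snapshot('wrist'); np.savez('w%s.npz'%sys.argv[1],p=p,d=d); save('w%s.png'%sys.argv[1],p)
print(o['time'],o['tool_pos'],o['ee_rot'],m)
for r in silhouettes('wrist','small_lid_mid')+silhouettes('wrist','wide_lid_a_mid'):
    P,u,v=world('wrist',d,r['pixels'],m); print(round(r['confidence'],2),r['rect'],P.mean(0).round(4),((P.min(0)+P.max(0))/2).round(4),P[:,2].max())
    s=P[P[:,2]>P[:,2].max()-.03]; print(cv2.minAreaRect(s[:,:2].astype('f4')), np.linalg.svd(s[:,:2]-s[:,:2].mean(0),full_matrices=False)[2][0])
E
python3 look.py 1
```

```text
0.5 [0.13436658 0.53333015 0.21347583] [3.14157301e+00 5.92735365e-07 2.89482091e+00] {'intrinsics': array([[319.54471455,   0.        , 319.67071262],
       [  0.        , 319.54471455, 199.32253057],
       [  0.        ,   0.        ,   1.        ]]), 'k1': -0.06389881077941136, 'origin': array([0.07144305, 0.54915812, 0.38565231]), 'orientation': array([ 2.91044632e+00, -5.00705028e-04,  1.32490424e+00])}
```

View pics/w1.png

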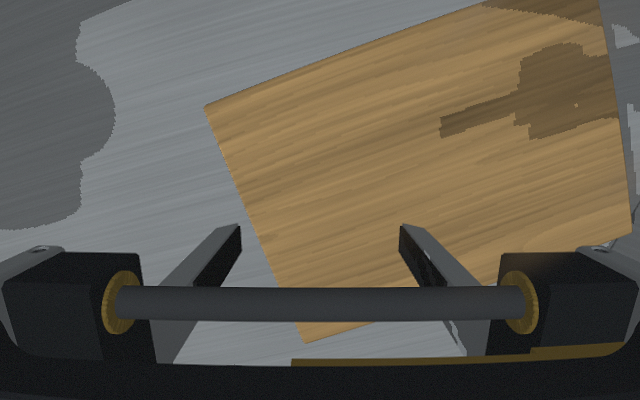

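The move was refused because the rows need every field. The wrist picture shows only the wooden board at the start pose and the jaws at (240,240) and (400,240). I'll send it again in full.

Request:
step_arm --steps '[{"jaw":0.5,"tx":-0.046,"ty":-0.018,"tz":0,"ax":0,"ay":0,"az":0.01},{"jaw":0.5,"tx":-0.092,"ty":-0.036,"tz":0,"ax":0,"ay":0,"az":0.02},{"jaw":0.5,"tx":-0.138,"ty":-0.054,"tz":0,"ax":0,"ay":0,"az":0.03},{"jaw":0.5,"tx":-0.184,"ty":-0.072,"tz":0,"ax":0,"ay":0,"az":0.04},{"jaw":0.5,"tx":-0.23,"ty":-0.09,"tz":0,"ax":0,"ay":0,"az":0.05},{"jaw":0.5,"tx":-0.276,"ty":-0.108,"tz":0,"ax":0,"ay":0,"az":0.06},{"jaw":0.5,"tx":-0.322,"ty":-0.126,"tz":0,"ax":0,"ay":0,"az":0.07},{"jaw":0.5,"tx":-0.368,"ty":-0.144,"tz":0,"ax":0,"ay":0,"az":0.078}]'

```text
time: 1.45
tool_pos: [0.4575, 0.3024, 0.2138]
ee_rot: [3.141, 0.0, 2.816]
wrist_force: [0.6, 1.7, -0.9]
width: 0.0471
```

```bash
python3 look.py 2
```

```text
1.45 [0.45750332 0.30243058 0.21384434] [3.14071509e+00 4.52653402e-04 2.81634781e+00] {'intrinsics': array([[319.54471455,   0.        , 319.67071262],
       [  0.        , 319.54471455, 199.32253057],
       [  0.        ,   0.        ,   1.        ]]), 'k1': -0.06389881077941136, 'origin': array([0.3959264 , 0.32308028, 0.38597121]), 'orientation': array([ 2.91008854e+00, -1.37801847e-03,  1.24644568e+00])}
0.98 [283.9, 104.7, 326.3, 135.3] [0.3858 0.3116 0.0415] [0.386  0.3101 0.0259] 0.05256687056317988
((0.3851131796836853, 0.31165117025375366), (0.048300616443157196, 0.011975184082984924), 45.01526641845703) [0.71059736 0.70359889]
0.83 [293.5, 244.1, 307.1, 286.9] [0.53   0.2533 0.0714] [0.5332 0.2525 0.0614] 0.08179520445433258
((0.5337005257606506, 0.25224295258522034), (0.011992196552455425, 0.03902502357959747), 73.62932586669922) [ 0.97567554 -0.2192196 ]
0.69 [327.0, 344.1, 351.3, 356.3] [0.6868 0.2518 0.0206] [0.692  0.2504 0.0193] 0.038329004913496
((0.6926841735839844, 0.25011706352233887), (0.03367222845554352, 0.01079656183719635), 20.22245216369629) [0.90490739 0.42560852]
0.52 [354.0, 257.0, 365.4, 288.8] [0.5596 0.316  0.0682] [0.5646 0.3142 0.0673] 0.10169010721894128
((0.5577003359794617, 0.317982017993927), (0.0028223060071468353, 0.02636616677045822), 72.73278045654297) [ 0.9493362  -0.31426229]
```

```bash
python3 -c "
from h import *
p=np.load('w2.npz')['p'];save('w2c.png',cv2.resize(p[200:380,200:440],None,fx=3.3,fy=3.3,interpolation=2))"
```

```text
(no output)
```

View pics/w2c.png

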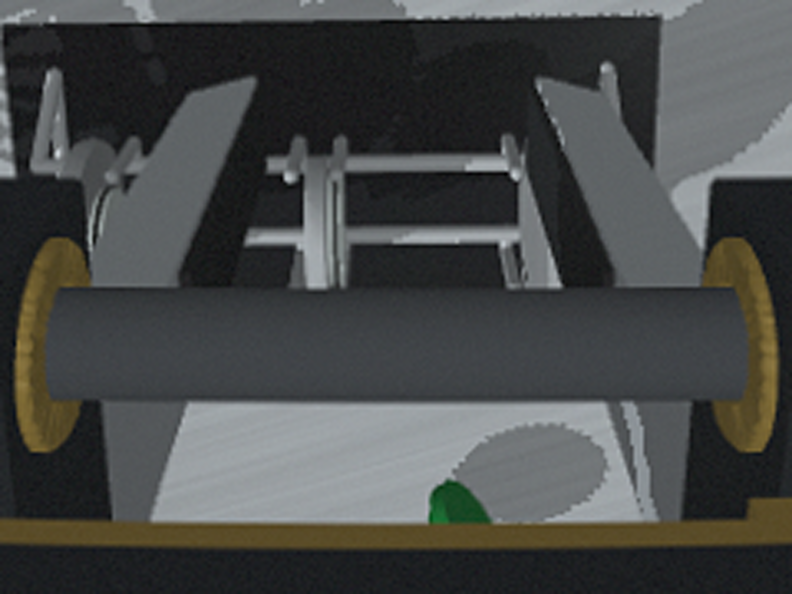

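The crop shows the rack from above. The small lid stands at crop (320,220), with guide pins close to its faces at the rails (297 and 340). The red and green look-alikes are off the mat. I'll take one unobstructed close look from past the lid.

Request:
step_arm --steps '[{"jaw":0.5,"tx":-0.045,"ty":-0.008,"tz":0,"ax":0,"ay":0,"az":0},{"jaw":0.5,"tx":-0.09,"ty":-0.016,"tz":0,"ax":0,"ay":0,"az":0},{"jaw":0.5,"tx":-0.13,"ty":-0.023,"tz":0,"ax":0,"ay":0,"az":0},{"jaw":0.5,"tx":-0.151,"ty":-0.027,"tz":0,"ax":0,"ay":0,"az":0},{"jaw":0.5,"tx":-0.151,"ty":-0.027,"tz":0,"ax":0,"ay":0,"az":0},{"jaw":0.5,"tx":-0.151,"ty":-0.027,"tz":0,"ax":0,"ay":0,"az":0}]'

```text
time: 2.2
tool_pos: [0.5911, 0.2285, 0.2128]
ee_rot: [-3.141, -0.002, 2.813]
wrist_force: [0.5, 0.7, -0.8]
width: 0.0473
```

```bash
python3 look.py 3; python3 -c "
from h import *
p=np.load('w3.npz')['p'];save('w3c.png',cv2.resize(p[80:260,200:440],None,fx=3.3,fy=3.3,interpolation=2))"
```

```text
2.2 [0.59109585 0.22854591 0.21275664] [-3.14127125e+00 -1.92313593e-03  2.81276387e+00] {'intrinsics': array([[319.54471455,   0.        , 319.67071262],
       [  0.        , 319.54471455, 199.32253057],
       [  0.        ,   0.        ,   1.        ]]), 'k1': -0.06389881077941136, 'origin': array([0.53004808, 0.24948446, 0.38504989]), 'orientation': array([ 2.91242841e+00, -1.67579637e-04,  1.24286920e+00])}
0.65 [315.6, 103.9, 330.7, 153.1] [0.5375 0.25   0.07  ] [0.5362 0.2487 0.0421] 0.08151749874885322
((0.538164496421814, 0.250194251537323), (0.012027031742036343, 0.04799695685505867), 71.44354248046875) [ 0.95388333 -0.3001776 ]
0.59 [385.2, 95.9, 409.7, 169.1] [0.5597 0.3175 0.0781] [0.565  0.3259 0.0524] 0.1025463998994412
((0.5612636208534241, 0.32124483585357666), (0.012124528177082539, 0.06714333593845367), 72.69058990478516) [ 0.95398308 -0.29986043]
```

View pics/w3c.png

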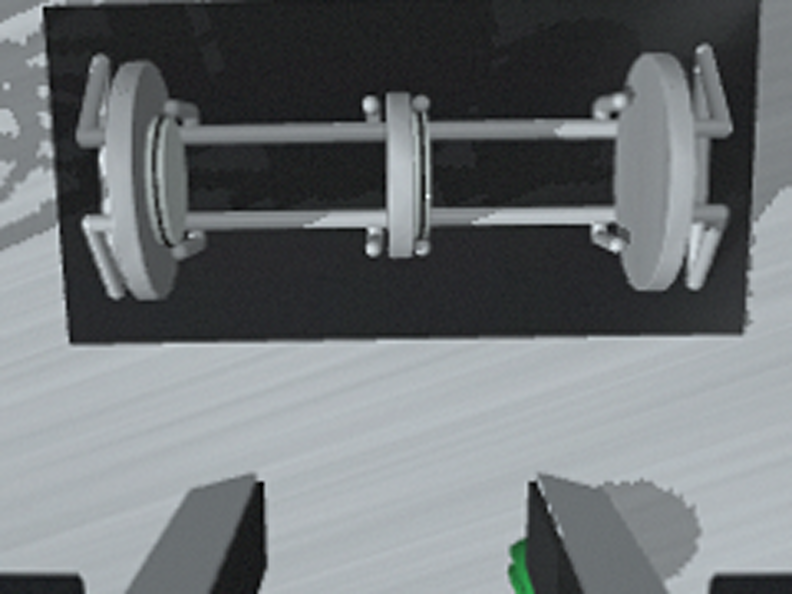

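The crop shows the small lid in the middle place at crop (407,175). Its brim is on the left and the narrower plug on the right (+y), and the pins are at the corners, clear of the pad path. Now I'll go over it and down.

Request:
step_arm --steps '[{"jaw":0.5,"tx":0.04,"ty":0.002,"tz":0,"ax":0,"ay":0,"az":0},{"jaw":0.5,"tx":0.0573,"ty":0.002,"tz":0.02,"ax":0,"ay":0,"az":0},{"jaw":0.5,"tx":0.0573,"ty":0.002,"tz":0.06,"ax":0,"ay":0,"az":0},{"jaw":0.5,"tx":0.0573,"ty":0.002,"tz":0.1,"ax":0,"ay":0,"az":0},{"jaw":0.5,"tx":0.0573,"ty":0.002,"tz":0.13,"ax":0,"ay":0,"az":0},{"jaw":0.5,"tx":0.0573,"ty":0.002,"tz":0.149,"ax":0,"ay":0,"az":0},{"jaw":0.5,"tx":0.0573,"ty":0.002,"tz":0.149,"ax":0,"ay":0,"az":0}]'

```text
time: 3.05
tool_pos: [0.5335, 0.2492, 0.0611]
ee_rot: [-3.137, -0.006, 2.816]
wrist_force: [0.5, -0.0, -0.1]
width: 0.0471
```

Request:
step_arm --steps '[{"jaw":0.2,"tx":0,"ty":0,"tz":0,"ax":0,"ay":0,"az":0},{"jaw":0.0,"tx":0,"ty":0,"tz":0,"ax":0,"ay":0,"az":0},{"jaw":0.0,"tx":0,"ty":0,"tz":0,"ax":0,"ay":0,"az":0},{"jaw":0.0,"tx":0,"ty":0,"tz":0,"ax":0,"ay":0,"az":0},{"jaw":0.0,"tx":0,"ty":0,"tz":0,"ax":0,"ay":0,"az":0}]'

```text
time: 3.55
tool_pos: [0.5341, 0.2495, 0.062]
ee_rot: [-3.139, -0.005, 2.816]
wrist_force: [-0.1, 0.1, 0.5]
width: 0.0115
```

Request:
step_arm --steps '[{"jaw":0,"tx":0,"ty":0,"tz":-0.03,"ax":0,"ay":0,"az":0},{"jaw":0,"tx":0,"ty":0,"tz":-0.07,"ax":0,"ay":0,"az":0},{"jaw":0,"tx":0,"ty":0,"tz":-0.11,"ax":0,"ay":0,"az":0},{"jaw":0,"tx":0,"ty":0,"tz":-0.155,"ax":0,"ay":0,"az":0},{"jaw":0,"tx":0,"ty":0,"tz":-0.2,"ax":0,"ay":0,"az":0},{"jaw":0,"tx":0,"ty":0,"tz":-0.245,"ax":0,"ay":0,"az":0},{"jaw":0,"tx":0,"ty":0,"tz":-0.29,"ax":0,"ay":0,"az":0},{"jaw":0,"tx":0,"ty":0,"tz":-0.29,"ax":0,"ay":0,"az":0}]'

```text
time: 4.35
tool_pos: [0.5373, 0.2503, 0.361]
ee_rot: [3.135, 0.007, 2.815]
wrist_force: [-1.0, 0.8, 0.4]
width: 0.0114
```

```bash
python3 -c "
from h import *
o=get_obs();print(o['tool_pos'],o['ee_rot'],o['width'])
m=camera_model('wrist');p,d=snapshot('wrist');q,d2=snapshot('side')
P,u,v=world('wrist',d,None,m)
s=P[(P[:,2]>.255)&(P[:,2]<.295)&(abs(P[:,0]-.485)<.08)&(abs(P[:,1]+.1)<.06)];print(len(s), len(s) and cv2.minAreaRect(s[:,:2].astype('f4')))
save('w4.png',np.hstack([cv2.resize(p[150:350,200:440],(400,333)),cv2.resize(q[100:267,220:420],(400,333))]))"
```

```text
[0.53727783 0.25026089 0.36097034] [3.13520234 0.00697052 2.81535505] 0.011357727820203346
0 0
```

View pics/w4.png

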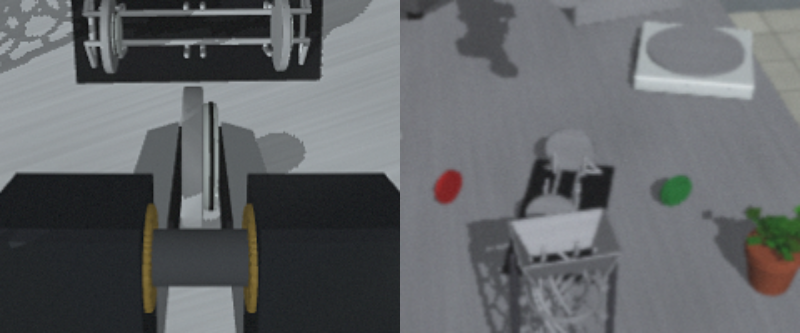

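The wrist view shows the lid held in the jaws at (205,150) with the plug to the right (+y). Both wide lids are still in the rack at (115,35) and (285,40). I'll carry the lid to just past the hopper and look in.

Request:
step_arm --steps '[{"jaw":0,"tx":-0.015,"ty":-0.042,"tz":0,"ax":0,"ay":0,"az":-0.05},{"jaw":0,"tx":-0.03,"ty":-0.085,"tz":0,"ax":0,"ay":0,"az":-0.1},{"jaw":0,"tx":-0.045,"ty":-0.127,"tz":0,"ax":0,"ay":0,"az":-0.15},{"jaw":0,"tx":-0.06,"ty":-0.17,"tz":0,"ax":0,"ay":0,"az":-0.2},{"jaw":0,"tx":-0.075,"ty":-0.212,"tz":0,"ax":0,"ay":0,"az":-0.25},{"jaw":0,"tx":-0.09,"ty":-0.255,"tz":0,"ax":0,"ay":0,"az":-0.3},{"jaw":0,"tx":-0.105,"ty":-0.297,"tz":0,"ax":0,"ay":0,"az":-0.35},{"jaw":0,"tx":-0.115,"ty":-0.33,"tz":0,"ax":0,"ay":0,"az":-0.39}]'

```text
time: 5.25
tool_pos: [0.5385, -0.102, 0.3501]
ee_rot: [3.14, -0.008, -3.078]
wrist_force: [1.2, 0.0, -1.1]
width: 0.0119
```

Request:
step_arm --steps '[{"jaw":0,"tx":0,"ty":0,"tz":0,"ax":0,"ay":0,"az":0},{"jaw":0,"tx":0,"ty":0,"tz":0,"ax":0,"ay":0,"az":0}]'

```text
time: 5.45
tool_pos: [0.5377, -0.1025, 0.3469]
ee_rot: [3.137, -0.013, -3.08]
wrist_force: [0.2, -0.6, -0.4]
width: 0.0117
```

```bash
python3 -c "
from h import *
o=get_obs();print(o['tool_pos'],o['ee_rot'],o['width'])
m=camera_model('wrist');p,d=snapshot('wrist');q,d2=snapshot('top')
P,u,v=world('wrist',d,None,m)
for lo,hi in[(.25,.295),(.268,.29)]:
  s=P[(P[:,2]>lo)&(P[:,2]<hi)&(abs(P[:,0]-.485)<.065)&(abs(P[:,1]+.1)<.06)];print(len(s), len(s) and (cv2.minAreaRect(s[:,:2].astype('f4')),s.min(0),s.max(0)))
s=P[(P[:,2]>.3)&(P[:,2]<.36)&(abs(P[:,0]-.54)<.06)];print('lid?',s.min(0),s.max(0))
save('w5.png',cv2.resize(p,None,fx=1.25,fy=1.25))"
```

```text
[ 0.53774043 -0.10246738  0.34686139] [ 3.13741071 -0.01331262 -3.08004402] 0.011666330070009244
8112 (((0.484988808631897, -0.09958605468273163), (0.10093841701745987, 0.0657210573554039), 3.853766918182373), array([ 0.43456872, -0.13478247,  0.25005244]), array([ 0.53541423, -0.0646936 ,  0.28065017]))
4177 (((0.48378679156303406, -0.09966704249382019), (0.09450186789035797, 0.0657210573554039), 3.853766918182373), array([ 0.43666235, -0.13478247,  0.26800074]), array([ 0.53256665, -0.0646936 ,  0.28065017]))
lid? [ 0.5169297  -0.12103837  0.33136262] [ 0.56218617 -0.08559394  0.35998633]
```

View pics/w5.png

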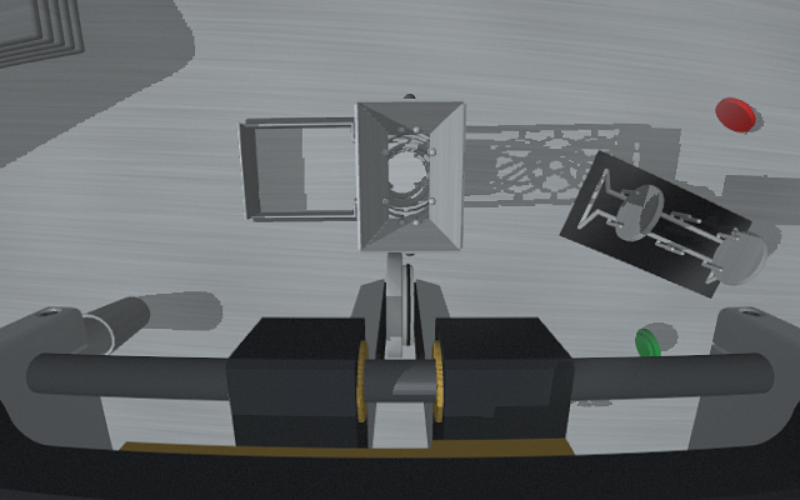

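The picture shows the hopper at (411,176), the pan to its left at (300,170), and the held lid at (400,300) with the plug to the right (+y). I'll centre the lid over the slot.

Request:
step_arm --steps '[{"jaw":0,"tx":0.03,"ty":0.004,"tz":0,"ax":0,"ay":0,"az":0},{"jaw":0,"tx":0.0554,"ty":0.006,"tz":0,"ax":0,"ay":0.0,"az":0},{"jaw":0,"tx":0.0554,"ty":0.006,"tz":0,"ax":0,"ay":0,"az":0},{"jaw":0,"tx":0.0554,"ty":0.006,"tz":0.01,"ax":0,"ay":0,"az":0},{"jaw":0,"tx":0.0554,"ty":0.006,"tz":0.03,"ax":0,"ay":0,"az":0},{"jaw":0,"tx":0.0554,"ty":0.006,"tz":0.03,"ax":0,"ay":0,"az":0}]'

```text
time: 6.15
tool_pos: [0.4819, -0.0974, 0.3152]
ee_rot: [3.136, -0.016, -3.076]
wrist_force: [-0.2, 0.6, -1.4]
width: 0.0117
```

Request:
step_arm --steps '[{"jaw":0,"tx":0,"ty":-0.002,"tz":0.01,"ax":0,"ay":0,"az":0},{"jaw":0,"tx":0,"ty":-0.002,"tz":0.02,"ax":0,"ay":0,"az":0},{"jaw":0,"tx":0,"ty":-0.002,"tz":0.03,"ax":0,"ay":0,"az":0},{"jaw":0,"tx":0,"ty":-0.002,"tz":0.033,"ax":0,"ay":0,"az":0},{"jaw":0,"tx":0,"ty":-0.002,"tz":0.033,"ax":0,"ay":0,"az":0}]'

```text
time: 6.65
tool_pos: [0.4813, -0.0992, 0.2815]
ee_rot: [3.135, -0.017, -3.076]
wrist_force: [0.2, 1.0, -0.8]
width: 0.0117
```

No contact force, and it's centred. Releasing.

Request:
step_arm --steps '[{"jaw":0.24,"tx":0,"ty":0,"tz":0,"ax":0,"ay":0,"az":0},{"jaw":0.24,"tx":0,"ty":0,"tz":0,"ax":0,"ay":0,"az":0},{"jaw":0.24,"tx":0,"ty":0,"tz":0,"ax":0,"ay":0,"az":0},{"jaw":0.24,"tx":0,"ty":0,"tz":0,"ax":0,"ay":0,"az":0},{"jaw":0.24,"tx":0,"ty":0,"tz":-0.03,"ax":0,"ay":0,"az":0},{"jaw":0.24,"tx":0,"ty":0,"tz":-0.07,"ax":0,"ay":0,"az":0},{"jaw":0.24,"tx":-0.03,"ty":0,"tz":-0.1,"ax":0,"ay":0,"az":0},{"jaw":0.24,"tx":-0.06,"ty":0,"tz":-0.1,"ax":0,"ay":0,"az":0}]'

```text
time: 7.45
tool_pos: [0.5443, -0.0961, 0.3874]
ee_rot: [3.139, -0.006, -3.076]
wrist_force: [0.3, 0.8, 0.2]
width: 0.0224
```

```bash
python3 -c "
from h import *
o=get_obs();print(o['time'],o['tool_pos'],o['width'],o['wrist_force'])
m=camera_model('wrist');p,d=snapshot('wrist');q,d2=snapshot('side')
P,u,v=world('side',d2);
R=np.array([[.998,.065],[-.065,.998]])
L=(P[:,:2]-[.492,-.2225])@R.T
k=(abs(L[:,0])<.048)&(L[:,1]<.06)&(L[:,1]>-.057)&(P[:,2]>.0125)&(P[:,2]<.04)
print(k.sum(),np.median(P[k],0),np.percentile(P[k,2],[5,25,50,75,95]),cv2.minAreaRect(L[k].astype('f4')) if k.any() else 0)
for c,dd in[('side',d2)]:
  for r in silhouettes(c,'small_lid_mid')+silhouettes(c,'wide_lid_a_mid'):
    S,_,_=world(c,dd,r['pixels']);print(round(r['confidence'],2),r['rect'],np.median(S,0).round(3),S[:,2].max())
save('w6.png',np.hstack([cv2.resize(p[20:270,150:550],(480,300)),cv2.resize(q[150:400,230:400],(320,300*320//320))]))
save('w6s.png',cv2.resize(q[140:400,220:400],None,fx=3,fy=2.3,interpolation=2))"
```

```text
7.45 [ 0.54426093 -0.09609219  0.38735316] 0.02238095893251964 [0.27446837 0.80109802 0.20571674]
271 [ 0.51070912 -0.25207143  0.01971897] [0.01398547 0.01661817 0.01971897 0.02103541 0.02251031] ((0.014570914208889008, 0.007075600326061249), (0.048075560480356216, 0.10176928341388702), 3.976128339767456)
0.64 [318.3, 363.7, 339.5, 377.8] [ 0.511 -0.252  0.02 ] 0.060691363567187184
0.62 [349.2, 187.3, 363.4, 202.2] [0.696 0.246 0.032] 0.05107360301641206
0.62 [235.2, 186.0, 250.6, 201.4] [0.384 0.305 0.028] 0.05271054505949879
0.56 [292.7, 164.2, 314.5, 184.4] [0.557 0.316 0.069] 0.10116331923735333
```

View pics/w6s.png

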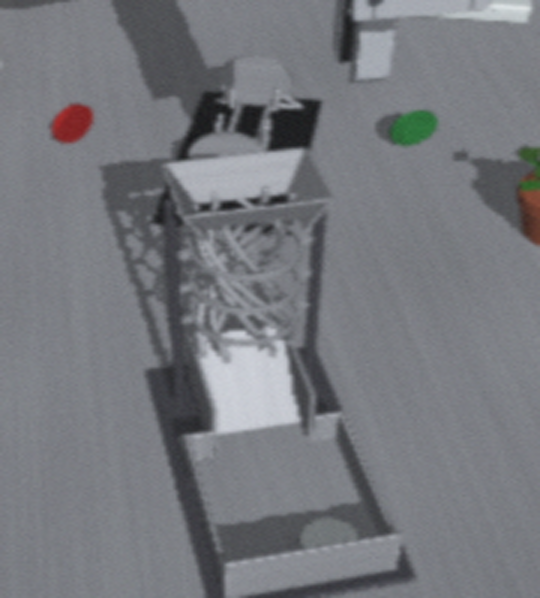

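View pics/w6.png

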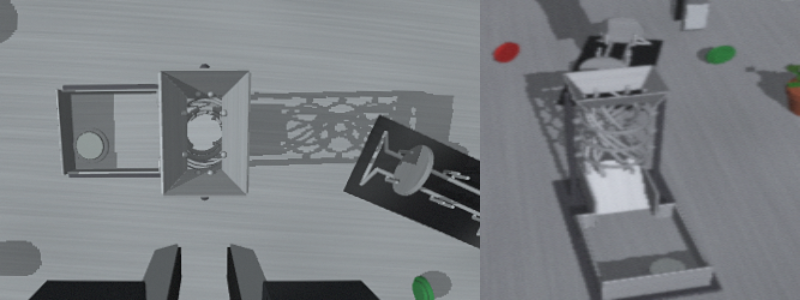

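```bash
python3 -c "
from h import *
for i in range(2):
  m=camera_model('wrist');p,d=snapshot('wrist');P,u,v=world('wrist',d,None,m)
  k=(np.hypot(P[:,0]-.51,P[:,1]+.25)<.035)
  for lo,hi in[(.0118,.0172),(.0172,.025)]:
    s=P[k&(P[:,2]>lo)&(P[:,2]<hi)];print(len(s),s.mean(0).round(4),cv2.minEnclosingCircle(s[:,:2].astype('f4')))
  for c in [(.5585,.317),(.5105,.1745)]:
    s=P[(np.hypot(P[:,0]-c[0],P[:,1]-c[1])<.04)&(P[:,2]>.07)];print(len(s),s.mean(0).round(3) if len(s) else '')
close_job()"
```

```text
270 [ 0.5136 -0.256   0.0156] ((0.5130708813667297, -0.258899450302124), 0.02721702866256237)
478 [ 0.5137 -0.2579  0.0205] ((0.5135728716850281, -0.2597378194332123), 0.02670856937766075)
676 [0.56  0.317 0.086]
587 [0.514 0.174 0.087]
268 [ 0.5132 -0.2557  0.0156] ((0.5161047577857971, -0.2588885426521301), 0.028378281742334366)
483 [ 0.5138 -0.258   0.0205] ((0.5130584239959717, -0.25923195481300354), 0.027019646018743515)
672 [0.56  0.317 0.086]
592 [0.515 0.174 0.087]
the job is handed in; nothing more can be done
```

I took the small stopper lid from the middle place of the rack and dropped it on edge through the hopper, plug to +y. It came out lying flat in the turner's pan with the plug up, and I handed the job in at about 7.6 s. The job gave no verdict back.

**Last checks before handing in:**
- **Lid in the pan:** depth shows a ring at about 15.6 mm and a raised middle at about 20.5 mm, matching brim and plug up. Its middle is near (0.513, -0.258), and two readings agreed to under 0.5 mm, so it was still.
- **Wide-brimmed lids:** both still stand where they were, within a few mm of the first readings.
- **Arm:** it was clear of everything, with no contact force shown.

**What disagreed or failed:**
- The first move call was refused because its rows lacked some fields, and nothing moved.
- The camera readings of the lid's position in the rack differed by up to 4 mm.
- The size fit of the raised middle gave about 53 mm across, too wide for the 38 mm plug. Plug up therefore rests on the two height levels and the rings seen in the wrist picture.

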